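# Take the model water tank off its safety hook and set it on its tower

## Task

The black model water tank hangs by its handle on the blue safety hook, its bar trapped under the yellow lip by the red sprung keeper. Using the handle bar itself, gently press the keeper back until the bar comes up firm on the yellow stop, then lift the bar out past the lip without forcing it and carry the tank to the white wire tower. Lower it gently upright onto the platform inside the rail before letting go; keep the gripper off the hook and keeper, and leave the tree, jar and screwdriver where they are.

Things in the scene. Friction and masses are not known exactly. Their poses are not given: they have to be found in the camera images.
- tank: Loose black ribbed round tank, 104 diameter x 75 high, 0.3 to 0.5 kg, with a rigid bail handle. Origin: centre of its underside; z up. Handle: two round uprights 8 thick at y = +-49 carry a square aluminium bar along y. Hanging, its x axis is along the hook's x within 2 degrees and the hook's arm passes through the handle.
- bar (a point): centre of the handle bar, 10 x 10 and 108 long along the tank's y, 150 above the tank's underside (70 free between tank top and bar). Hanging, it lies across the hook's arm. Room to grip it from above: at y about +31 or -31, between hook and upright, fingers closing along the tank's x.
- hook: Fixed blue hook stand. Origin: on the bench under the hook's pocket; x points along the arm from beak to post, z up. Arm: 16 wide, 30 deep, top 195 high, x = -18 to 125. Beak upright: x = -16 to -7, 15 high above the arm. On it a yellow clamp frame, 22 wide (lip and stop in one), see pocket. Base plate 210 x 90 x 12, x = -50 to 160.
- pocket (a point): arm top where the bar rests (hook x 0, z 195). Yellow lip over it, 15 to 22 above the arm, front as far as x = -32; its free end is set anywhere from x = 0 to 18, differently each time, not measured. Two yellow stop lugs, 24 high, always face it 12.5 past its end: a 10 bar pressed on the lugs clears the lip by 2.5.
- post (a point): top centre of the 26 square post with its 34 square cap, hook x = 125, z 205. Way out of the hook: bar towards the post (about 7 to 26 from its rest), pressing the keeper, until firm on the lugs; keep it there while lifting; once risen 27 to 36 go back over the beak (-x) by about 100, the arm leaving the handle.
- keeper (a joint): angle of the red keeper: 0 shut, growing as the bar presses it towards the post (0.2 to 0.8 rad when the bar meets the lugs). A spring shuts it: the bar feels 2 to 6 N, partly upward as the flap leans, until the lugs, where the force rises steeply (10 to 14 N is firm). More than 20 N between tank and hook, lip or lugs is forcing it.
- keeper_tip (a point): free upper end of the keeper, a flap 7 wide, 4 thick, 54 long in the arm's slot, hinged 24 below the arm's top at hook x = 9. Shut it is upright, its face at x = 7, its tip 30 above the arm's top. It passes between the two prongs of the lip and the two lugs.
- tower: Fixed white wire tower on four legs. Origin: on the bench under its centre. Round platform 132 diameter, top 70 above the bench, with a round wire rail of about 118 inner diameter around it, its top 15 above the platform.
- seat (a point): centre of the platform's top face; the middle of the tank's underside belongs here.
- tree: Loose model tree, 110 high, 70 wide, on a round wooden foot; origin: centre of the underside. Bystander.
- jar: Loose paint jar, 44 diameter, 55 high; origin: centre of the underside. Bystander.
- screwdriver: Loose screwdriver lying flat on the bench. Bystander.
Not all that is in view belongs to the job. What is meant by the tower is not pink or purple, and is the larger of those in its own colour.

How it is judged:
On the way, in this order (a step that is already met when the one before it is completed fails the run):
1. the keeper is pressed back (more than 0.1 rad) by the bar while the bar is still down in the pocket (bar centre less than 14 mm above the arm), firm on the stop (more than 8 N between tank and hook) (value of joint keeper above 0.1 rad and z of bar in the frame of pocket below 0.014 m and contact force between tank and hook above 8 N), for 0.1 s.
2. the tank is off the hook: its bar more than 60 mm from the pocket, nothing of it touching the hook, the keeper shut again (horizontal distance between bar and pocket above 0.06 m and contact force between tank and hook below 0.1 N and value of joint keeper below 0.1 rad), for 0.1 s.
3. the tank stands in its place on the tower while still held (horizontal distance between tank and seat below 0.01 m and height (world z) of tank between 0.066 and 0.075 m and angle between tank's own z axis and vertical below 0.06 rad and contact force between tank and tower above 0.5 N and contact force between the fingers and tank above 0.5 N), for 0.1 s.
At the end, for the whole second after the job is handed in: The tank stands released and still on the tower's platform, within 10 mm of its centre, upright within 0.06 rad, its underside at platform height (-4 to +5 mm); the hook's keeper is shut again (below 0.1 rad) (horizontal distance between tank and seat below 0.01 m and height (world z) of tank between 0.066 and 0.075 m and angle between tank's own z axis and vertical below 0.06 rad and linear speed of tank below 0.02 m/s and contact force between tank and tower above 0.5 N and contact force between the fingers and tank below 0.1 N and value of joint keeper below 0.1 rad); the robot touches nothing.
It fails at once if the tank is forced against the hook, its lip, stop or keeper (more than 20 N) (contact force between tank and hook above 20 N).
It fails at once if the robot touches the hook or its keeper (more than 1 N) (contact force between any of the fingers, the arm and hook above 1 N).
It fails at once if the tank is banged down on the tower (more than 40 N) (contact force between tank and tower above 40 N).
It fails at once if the tree, jar or screwdriver is moved by more than 20 mm or knocked over (distance of any of tree, jar, screwdriver from where it was at the start of the episode above 0.02 m or angle between any of tree, jar's own z axis and vertical above 0.4 rad).
It also fails if it takes over 59 s, if anything falls off the work surface, if the arm or the gripper's body presses on something with over 40 N, if the wrist force passes 120 N, or if a joint passes its speed limit or range.

## Robot

A 6-joint arm with a two-finger parallel gripper is mounted at the origin on the work surface. World frame = base frame: x ahead of the robot, y to its left, z up, the work surface at z = 0. Lengths are in m, angles in rad, forces in N, time in s.
With the tool pointing down it reaches from about 0.35 to 0.775 m from the base axis. Payload 5.5 kg.
Tool frame: the origin (TCP) lies at the very end of the fingers, on their centre line; the grasp point (between the pads) lies 19 mm behind it (manip.grasp_offset is the distance from the TCP to the grasp point, in m); z points along the fingers, y is the direction in which the jaws open and shut (so a half turn about z gives the same grasp; the last joint's range is limited). The gripper opens to 85 mm and grips with 20 to 120 N. Pads are 22 mm wide; open, the fingers measure 114 mm over their backs; the gripper's body (76 mm by 85 mm) begins 54 mm behind the grasp point. The pads swing forward as they close: fully open they stand 13 mm farther back than shut.
Start: joints at [-1.27, 0.313, 0.046, 1.304, 0, 1.431], TCP at [0.245, -0.52, 0.231] pointing down, gripper open.
Joint ranges: [-2.76, 2.76], [-0.86, 1.69], [-1.03, 1.26], [-2.2, 2.34], [-1.47, 1.5], [-3.14, 3.14]. Speed limits (rad/s): [2.57, 2.57, 3.14, 3.14, 3.14, 3.14].

## Interface

Orientations are given as a unit quaternion [x, y, z, w].
In Python, from plant import sensors, cams, manip, search_frame, regions_of gives the robot as it stands.
- The arm moves only by the tool step_arm, never from a script. Its argument "rows" is a list of rows, each a list of 6 numbers: the shift along the world's x, y, z in cm, then the turn, a rotation vector about the world's x, y, z in rad. In form: [[x, y, z, rx, ry, rz], ...]. A call has 1 to 12 rows; each row shifts and turns the pose as measured when the row begins; what a row does not reach is not made up. A row lasts 1/12 s, in which the tool goes at most 41.7 mm and 7.16 degrees, less where a joint would pass 70% of its speed; a pose out of reach is approached as far as the arm can. A call is refused whole if a number of a shift passes 4.17 or a number of a turn 0.125, either way. A call with a gripper value outside its range is refused whole. "fingers" is the opening, from -1 (shut) to 1 (fully open), set as the call begins (left out, the last holds). The fingers move at their own pace and stop on an object; "grip_force" is the grip in N (left out, the last holds). Time passes only in rows, so rows that do not move let the fingers close. It gives the time, the measured TCP pose, the force and the opening at its end, in the units of the state.
- sensors.sense(): the state, without advancing time (a new reading comes with each control period).
- cams.snapshot(name): name is "scene" or "side" or "wrist"; returns (picture, depth): 384x512x3 uint8, blue, green, red; 384x512 float32, m along the optical axis (not along the pixel's ray), 0 where there is no reading.
- cams.get_calibration(name): a dict with "mtx" (3x3 intrinsics, pixels), "dist" ([k1, k2, p1, p2, k3] as OpenCV has them; the pictures are not rectified), "rvec" (rotation vector, rad) and "tvec" (3), from world to camera coordinates, as OpenCV has them. Camera axes: x right, y down, z forward; pixel columns grow to the right and rows downward; lengths in m; the calibration is good to about 2 mm. A picture is of the moment at which its call begins: read the wrist's pose just before it. get_calibration takes no time and is no camera call; for the wrist camera it gives the pose at the moment of the call.
- manip.hand_in(): hands the job in, once; it reports no verdict.
Trained networks look in the newest picture that a camera, given by its name, has taken for a name from the list of things; names that differ only in an ending like _2 or _b are one class to them, and where a whole thing is asked for, a point or a joint stands for the part that bears it (a point fixed in the world has none). Each returns a list of dicts, best first, with "p" (0 to 1); they miss things now and then, are a little off and sometimes report something else, mostly with a low value. They report only what shows in the picture. A call takes as long as a camera call. They do not tell look-alikes from the thing itself.
- search_frame(camera, name): "box" ([left, top, right, bottom] in pixels, round what is visible of it).
- regions_of(camera, name): "pixels" (384x512 bool, what is visible of it) and "box" ([left, top, right, bottom] in pixels, round what is visible of it).
The state is a dict: "time": time; "joint_pos": joint angles; "qd": joint speeds; "effort": joint torques, N m; "tcp_pos": TCP position; "tool_rot": TCP orientation; "contact_force": force on the tool from outside, world axes, zero at the start; "moment": the same for the moment, N m; "gripper_width": finger opening in m.
Only numpy, scipy, OpenCV 4.12 (cv2) and the standard library are available. Lean on these libraries where they do the work, as an engineer would, in place of code of your own. Each camera call takes 0.05 s, during which the arm holds its last target.

## Working session

There is one attempt and no reset: what is moved stays moved. The work goes in short steps, Python scripts to look and compute and a tool call to move; the robot and the scene stay as the last step left them, time stands still between calls to the robot, and variables do not carry over. Pictures are saved under pics/ and viewed, and the job is handed in when it is done.

Besides the shell and the picture viewer there is one more tool, called as a command line: name --pt "numbers of a row" for each row, then --argument value for the rest. step_arm: Moves the arm, as the interface text tells. Its arguments: {"type":"object","properties":{"rows":{"type":"array","items":{"type":"array","items":{"type":"number"}}},"fingers":{"type":"number"},"grip_force":{"type":"number"}},"required":["rows"]}

```bash
ls; mkdir -p pics; cat > h.py <<'E'
import numpy as np,cv2,json
from plant import sensors,cams,manip,search_frame,regions_of
def cal(n):
    c=cams.get_calibration(n);K=np.array(c['mtx']);d=np.array(c['dist']);R=cv2.Rodrigues(np.array(c['rvec'],float))[0];t=np.array(c['tvec'],float).ravel();return K,d,R,t
def cloud(n,dep,c=None):
    K,d,R,t=c or cal(n);h,w=dep.shape
    u,v=np.meshgrid(np.arange(w),np.arange(h));p=cv2.undistortPoints(np.stack([u,v],-1).reshape(-1,1,2).astype(float),K,d).reshape(h,w,2)
    P=np.dstack([p*dep[...,None],dep]);return (P-t)@R
def proj(n,X,c=None):
    K,d,R,t=c or cal(n);return cv2.projectPoints(np.atleast_2d(X).astype(float),cv2.Rodrigues(R)[0],t,K,d)[0].reshape(-1,2)
E
python3 - <<'E'
from h import *
print(sensors.sense())
for n in ['scene','side']:
    c=cal(n);im,d=cams.snapshot(n);cv2.imwrite(f'pics/{n}0.png',im);np.savez(f'{n}0.npz',im=im,d=d)
    K,dd,R,t=c;print(n,'cam pos',-R.T@t,'fwd',R[2])
    for o in ['tank','hook','tower','tree','jar','screwdriver','keeper_tip']:
        print(o,[(round(x['p'],2),[int(b) for b in x['box']]) for x in search_frame(n,o)])
E
```

```text
pics
{'time': 0.0, 'joint_pos': array([-1.26959246e+00,  3.14019522e-01,  4.49541044e-02,  1.30358583e+00,
       -2.21552521e-05,  1.43118674e+00]), 'qd': array([-0.00058267, -0.00093704,  0.00097016, -0.00088901,  0.00126804,
       -0.00026295]), 'effort': array([ 1.31226356e-03, -4.80631256e+01,  2.98530471e+01,  1.93077052e-02,
        1.33823496e-04, -1.21740919e-05]), 'tcp_pos': array([ 0.24516333, -0.51954256,  0.23038782]), 'tool_rot': array([ 9.75808188e-01,  2.18626440e-01, -8.58962927e-05, -9.23542751e-04]), 'contact_force': array([-0.31471241,  0.66011372,  0.72418078]), 'moment': array([ 0.00402366, -0.00683448,  0.01542233]), 'gripper_width': 0.08553211773645547}
scene cam pos [ 1.13391878 -0.97058685  0.95704347] fwd [-0.41472534  0.70942294 -0.56984382]
tank [(0.87, [207, 196, 240, 259]), (0.61, [88, 269, 137, 282])]
hook [(0.92, [205, 202, 276, 282])]
tower [(0.87, [268, 172, 313, 215]), (0.74, [255, 134, 279, 159]), (0.71, [249, 204, 284, 232])]
tree [(0.63, [310, 225, 330, 260]), (0.36, [204, 199, 211, 218])]
jar [(0.5, [205, 198, 212, 216]), (0.44, [84, 266, 160, 287])]
screwdriver [(0.81, [87, 264, 158, 285]), (0.69, [207, 201, 277, 285]), (0.38, [267, 169, 312, 212])]
keeper_tip []
side cam pos [0.48251257 0.79178777 1.04446039] fwd [ 0.04445466 -0.64667291 -0.7614709 ]
tank [(0.74, [232, 120, 267, 177])]
hook [(0.75, [206, 121, 266, 190])]
tower [(0.94, [302, 342, 350, 383]), (0.69, [197, 332, 257, 381]), (0.63, [216, 197, 250, 235]), (0.58, [209, 241, 261, 298])]
tree [(0.58, [161, 193, 185, 225])]
jar [(0.67, [298, 198, 313, 218])]
screwdriver [(0.59, [297, 124, 328, 145])]
keeper_tip [(0.31, [160, 192, 186, 226])]
```

```bash
python3 - <<'E'
import cv2,numpy as np
a=cv2.imread('pics/scene0.png');b=cv2.imread('pics/side0.png')
cv2.imwrite('pics/a1.png',cv2.resize(a[110:310,70:350],None,fx=2.8,fy=2.8,interpolation=cv2.INTER_CUBIC))
cv2.imwrite('pics/b1.png',cv2.resize(b[100:384,130:390],None,fx=2.1,fy=2.1,interpolation=cv2.INTER_CUBIC))
E
```

```text
(no output)
```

View pics/a1.png

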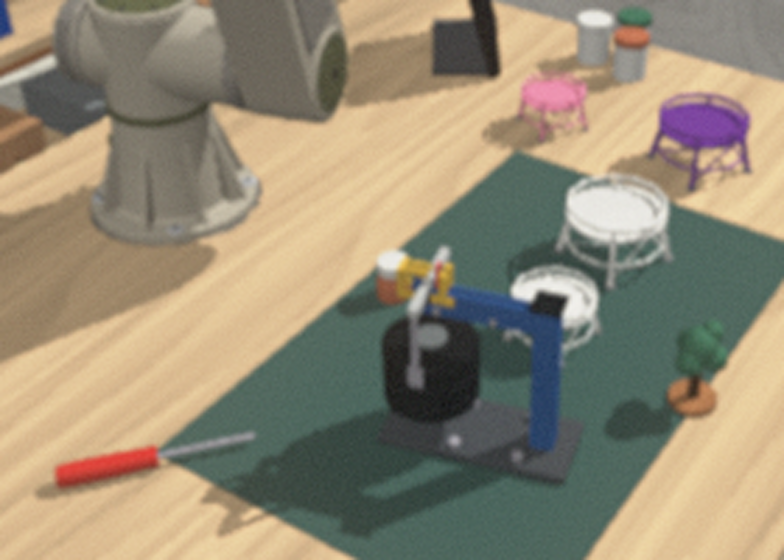

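View pics/b1.png

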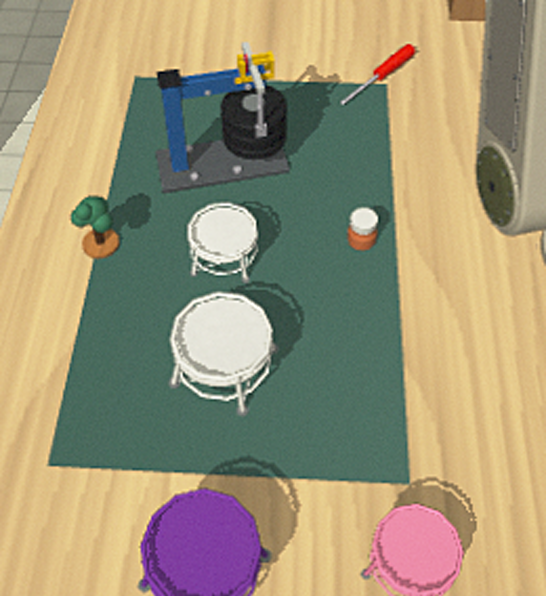

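Two white towers are in view: the larger at side (236,262) / scene (290,187), and a smaller one at side (236,212) / scene (268,217). The purple and pink ones are excluded. I'll check the white sizes by depth.

```bash
cat > m.py <<'E'
from h import *
for n in ['side','scene']:
    f=np.load(f'{n}0.npz');im,d=f['im'],f['d'];P=cloud(n,d);hsv=cv2.cvtColor(im,cv2.COLOR_BGR2HSV)
    H,S,V=[hsv[...,i].astype(int) for i in range(3)]
    z=P[...,2];ok=d>0
    wh=ok&(S<50)&(V>120)&(z>0.02)&(z<0.12)&(P[...,0]>0.2)
    k,l,st,ce=cv2.connectedComponentsWithStats(wh.astype(np.uint8))
    for i in range(1,k):
        if st[i,4]>150:
            q=P[l==i]; top=q[(q[:,2]>np.median(q[:,2])-.004)&(q[:,2]<np.median(q[:,2])+.004)]
            c,r=cv2.minEnclosingCircle(top[:,:2].astype(np.float32))
            print(n,'white',st[i],'med',np.median(q,0).round(4),'circ',np.round(c,4),round(r,4),'pl mean',top.mean(0).round(4),'zmax',q[:,2].max().round(3))
    for nm,m in [('blue',ok&(H>100)&(H<125)&(S>110)&(P[...,0]>0.2)&(z>.015)),('yellow',ok&(H>18)&(H<32)&(S>150)&(z>.15)),('red',ok&((H<6)|(H>174))&(S>150)&(z>.15))]:
        q=P[m]
        if len(q):
            print(n,nm,len(q),'min',np.percentile(q,2,axis=0).round(4),'max',np.percentile(q,98,axis=0).round(4),'med',np.median(q,0).round(4))
            t=q[(q[:,2]>.175)&(q[:,2]<.2)] if nm=='blue' else q
            if nm=='blue':
                mm=t.mean(0)[:2];w,v=np.linalg.eigh(np.cov(t[:,:2].T));print(' arm axis',v[:,1],np.degrees(np.arctan2(v[1,1],v[0,1])),mm, np.sort((t[:,:2]-mm)@v[:,1])[[5,-5]])
E
python3 m.py
python3 - <<'E'
import cv2
a=cv2.imread('pics/scene0.png');b=cv2.imread('pics/side0.png')
cv2.imwrite('pics/c1.png',cv2.hconcat([cv2.resize(a[160:260,200:320],(400,333)),cv2.resize(b[180:305,190:280],(240,333))]))
E
```

```text
side white [220 197  33  34 788] med [0.5902 0.0288 0.0562] circ [0.5893 0.026 ] 0.052 pl mean [0.5902 0.0252 0.056 ] zmax 0.071
side white [ 211  239   49   54 1819] med [0.5743 0.2185 0.0711] circ [0.5746 0.2141] 0.0668 pl mean [0.5748 0.2133 0.0709] zmax 0.09
side blue 642 min [ 0.2523 -0.4605  0.0244] max [ 0.6867 -0.1271  0.2841] med [ 0.6626 -0.1397  0.1741]
 arm axis [-0.94957595 -0.3135371 ] -161.72747738236689 [ 0.62615684 -0.1524715 ] [-0.06212302  0.08427214]
side yellow 147 min [ 0.5245 -0.1935  0.1826] max [ 0.5782 -0.1583  0.2219] med [ 0.5464 -0.1738  0.2112]
side red 7 min [ 0.5645 -0.2123  0.1922] max [ 0.5708 -0.1705  0.2282] med [ 0.5647 -0.1715  0.2175]
scene white [ 329   51  183   50 2969] med [0.7013 1.4538 0.0695] circ [0.6461 1.7895] 0.5549 pl mean [0.6653 1.5843 0.0694] zmax 0.12
scene white [276 114  13  15 162] med [0.2891 0.6824 0.0601] circ [0.2881 0.6919] 0.0274 pl mean [0.2939 0.6834 0.06  ] zmax 0.077
scene white [270 172  39  37 793] med [0.58   0.2085 0.0696] circ [0.5776 0.2146] 0.0698 pl mean [0.576  0.2144 0.0695] zmax 0.089
scene white [253 205  30  29 342] med [0.6008 0.0438 0.0551] circ [0.5926 0.0282] 0.0538 pl mean [0.5938 0.0419 0.0546] zmax 0.069
scene blue 753 min [ 0.5849 -0.1751  0.0229] max [ 0.6938 -0.1374  0.1957] med [ 0.6752 -0.1563  0.1654]
 arm axis [-0.9857763  -0.16806273] -170.32479895675883 [ 0.63540511 -0.16099003] [-0.05761984  0.05212384]
scene yellow 104 min [ 0.525  -0.1948  0.1832] max [ 0.5809 -0.1657  0.22  ] med [ 0.5458 -0.1815  0.2097]
```

View pics/c1.png

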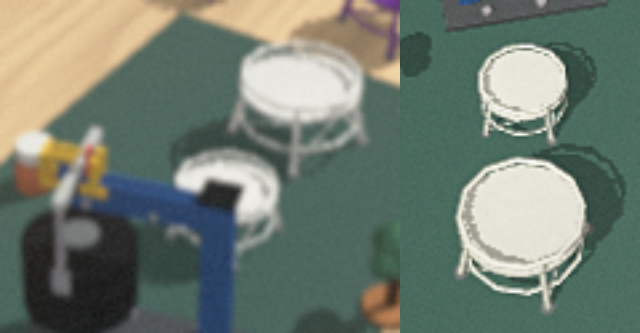

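Large white tower confirmed: r = 66 mm, 70 mm high, centre about (0.575, 0.214). The small one is r = 52 mm and 55 mm high. Next I move above the hook for a wrist view.

step_arm --pt "0.5 0 3 0 0 0" --pt "1 0.5 3 0 0 0.1" --pt "2 1.5 3 0 0 0.11" --pt "2.5 2.5 2 0 0 0.11" --pt "2.5 2.8 2 0 0 0.11" --pt "2.5 2.8 1 0 0 0.11" --pt "2.5 2.8 0 0 0 0.11" --pt "2.5 2.8 0 0 0 0.11" --pt "2.5 2.8 0 0 0 0.11" --pt "2.5 2.8 0 0 0 0.11" --pt "2.5 2.8 0 0 0 0.11" --pt "2 2.5 0 0 0 0.11" --fingers 1

```text
time: 1.8
tcp_pos: [0.5037, -0.245, 0.3755]
tool_rot: [0.667, 0.745, -0.003, 0.002]
contact_force: [0.4, -1.6, -0.2]
gripper_width: 0.0856
```

```bash
python3 - <<'E'
from h import *
s=sensors.sense();print(s['tcp_pos'],s['joint_pos'])
c=cal('wrist');im,d=cams.snapshot('wrist');cv2.imwrite('pics/w1.png',im);np.savez('w1.npz',im=im,d=d,K=c[0],D=c[1],R=c[2],t=c[3])
print(-c[2].T@c[3],c[2][2])
E
```

```text
[ 0.50371017 -0.24503228  0.37547097] [-0.5923651   0.29201217  0.36771612  1.64352881 -0.00683036  0.86749787]
[ 0.49580073 -0.16550202  0.51750121] [ 0.03276129 -0.31444516 -0.94871015]
```

View pics/w1.png

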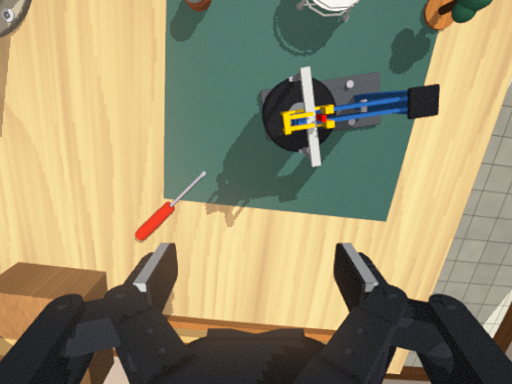

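The wrist view shows the bar running (306,70)–(317,165), the yellow clamp near (308,118), the keeper tip at (322,118) and the post cap at (423,102). I'll measure the hook and bar axes from it.

```bash
cat > m2.py <<'E'
from h import *
import sys
fn=sys.argv[1]
f=np.load(fn);im,d=f['im'],f['d'];c=(f['K'],f['D'],f['R'],f['t']);P=cloud('wrist',d,c);hsv=cv2.cvtColor(im,cv2.COLOR_BGR2HSV)
H,S,V=[hsv[...,i].astype(int) for i in range(3)];z=P[...,2];ok=d>0
def rep(nm,m,zz=None):
    m=cv2.morphologyEx(m.astype(np.uint8),cv2.MORPH_OPEN,np.ones((2,2)))
    k,l,st,ce=cv2.connectedComponentsWithStats(m);i=1+np.argmax(st[1:,4]);mm=l==i
    q=P[mm];r=cv2.minAreaRect(q[:,:2].astype(np.float32))
    print(nm,st[i],'med',np.median(q,0).round(4),'rect c',np.round(r[0],4),np.round(r[1],4),round(r[2],2))
    w,v=np.linalg.eigh(np.cov(q[:,:2].T));print('   pca',np.degrees(np.arctan2(v[1,1],v[0,1])),'mean',q.mean(0).round(4),'z',np.percentile(q[:,2],[5,50,95]).round(4))
    return mm
roi=(P[...,0]>.45)&(P[...,0]<.75)&(P[...,1]>-.27)&(P[...,1]<-.07)
a=rep('bar',ok&roi&(S<50)&(V>140)&(z>.19)&(z<.225))
b=rep('yellow',ok&roi&(H>18)&(H<33)&(S>130)&(z>.19))
e=rep('blue',ok&roi&(H>100)&(H<125)&(S>110)&(z>.18))
g=rep('cap',ok&roi&(V<60)&(z>.185))
r=rep('red',ok&roi&((H<8)|(H>172))&(S>130)&(z>.15))
E
python3 m2.py w1.npz; python3 - <<'E'
import cv2
a=cv2.imread('pics/w1.png');cv2.imwrite('pics/w1c.png',cv2.resize(a[60:175,255:445],None,fx=4,fy=4,interpolation=cv2.INTER_CUBIC))
E
```

```text
bar [301  67  15  46 432] med [ 0.5503 -0.1468  0.2049] rect c [ 0.5679 -0.1356] [0.0512 0.0626] 17.12
   pca 96.3573514478522 mean [ 0.5519 -0.1468  0.1956] z [0.1246 0.2049 0.2062]
yellow [283 111  33  25 368] med [ 0.5419 -0.1832  0.2168] rect c [ 0.5302 -0.1866] [0.0365 0.072 ] 85.46
   pca 173.43282368524052 mean [ 0.5426 -0.1827  0.2096] z [0.126  0.2168 0.2182]
blue [333  92  77  31 760] med [ 0.6433 -0.1576  0.1946] rect c [ 0.6352 -0.1636] [0.2753 0.0448] 10.02
   pca -173.64052920496712 mean [ 0.6413 -0.1581  0.1683] z [0.0116 0.1946 0.1967]
cap [  106   245   406   139 22865] med [ 0.5318 -0.2304  0.4579] rect c [ 1.1133 -1.0229] [0.6287 2.0182] 53.01
   pca 149.12687031570383 mean [ 0.5271 -0.2317  0.4536] z [0.4222 0.4579 0.4717]
red [317 115  11   8  66] med [ 0.5663 -0.175   0.2195] rect c [ 0.5794 -0.176 ] [0.0065 0.0301] 85.24
   pca 176.30808876917345 mean [ 0.5686 -0.175   0.2145] z [0.1852 0.2195 0.2257]
```

View pics/w1c.png

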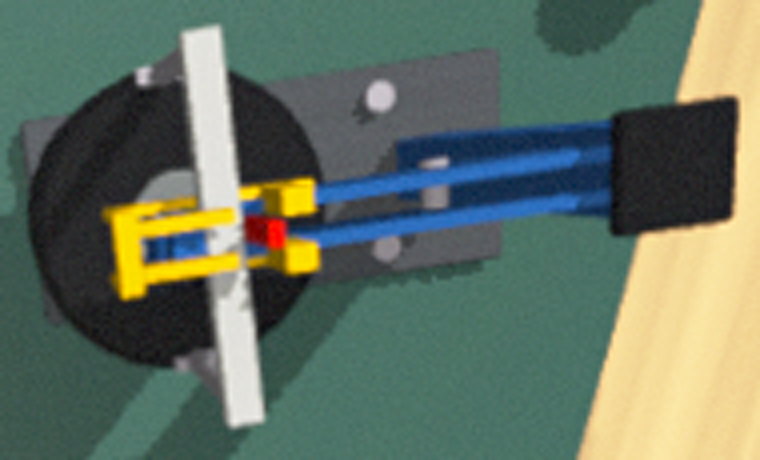

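```bash
cat > m3.py <<'E'
from h import *
f=np.load('w1.npz');K,D,R,t=[f[k] for k in 'KDRt']
def onz(px,z):
    p=cv2.undistortPoints(np.array(px,float).reshape(-1,1,2),K,D).reshape(-1,2);r=np.c_[p,np.ones(len(p))]@R;o=-R.T@t
    return o+r*((z-o[2])/r[:,2])[:,None]
cr=lambda L:[(255+(x+.5)/4-.5,60+(y+.5)/4-.5) for x,y in L]
B=onz(cr([(183,32),(222,27),(265,420),(228,427)]),.21);print('bar',B.round(4),'c',B.mean(0))
e=(B[2]+B[3]-B[0]-B[1])/2;print('len',np.linalg.norm(e),'yaw of -y axis',np.degrees(np.arctan2(e[1],e[0]))+90)
C=onz(cr([(612,113),(737,98),(733,217),(612,235)]),.205);print('cap',C.round(4),C.mean(0))
L=onz(cr([(262,182),(315,178),(316,210),(264,214),(270,243),(318,240),(320,268),(274,273)]),.219)
Y=onz(cr([(105,210),(142,205),(148,292),(118,300),(236,209),(240,266)]),.217)
red=onz(cr([(246,217),(284,216),(284,247),(248,243)]),.225)
print('arm strips',)
A=onz(cr([(318,188),(570,155),(320,238),(570,205)]),.195);
for i in(0,2):
    v=A[i+1]-A[i];print('arm yaw',np.degrees(np.arctan2(v[1],v[0])))
bc=B.mean(0)
v=C.mean(0)-onz(cr([(127,252)]),.217)[0];print('yaw post-frame',np.degrees(np.arctan2(v[1],v[0])))
yaw=np.arctan2(v[1],v[0]);ux=np.array([np.cos(yaw),np.sin(yaw)]);uy=np.array([-ux[1],ux[0]])
pk=C.mean(0)[:2]-.125*ux;print('pocket',pk)
for nm,X in [('bar',B),('cap',C),('lug',L),('lip',Y),('red',red)]:
    q=X[:,:2]-pk;print(nm,np.c_[q@ux,q@uy].round(4).tolist())
E
python3 m3.py
```

```text
bar [[ 0.5379 -0.1272  0.21  ]
 [ 0.5478 -0.1248  0.21  ]
 [ 0.5778 -0.2261  0.21  ]
 [ 0.5676 -0.2294  0.21  ]] c [ 0.55777517 -0.17688946  0.21      ]
len 0.10600530637137162 yaw of -y axis 16.333173444401268
cap [[ 0.6575 -0.1326  0.205 ]
 [ 0.6908 -0.1246  0.205 ]
 [ 0.6993 -0.155   0.205 ]
 [ 0.6664 -0.164   0.205 ]] [ 0.67849357 -0.14404917  0.205     ]
arm strips
arm yaw 14.004345303780445
arm yaw 14.094242255851862
yaw post-frame 14.987887546964561
pocket [ 0.55774601 -0.17637603]
bar [[-0.0064, 0.0526], [0.0037, 0.0523], [0.0065, -0.0533], [-0.0042, -0.0537]]
cap [[0.1077, 0.0164], [0.1419, 0.0156], [0.1422, -0.016], [0.1081, -0.0161]]
lug [[0.0088, 0.0127], [0.0227, 0.0117], [0.0224, 0.0036], [0.0087, 0.0046], [0.0097, -0.0031], [0.0224, -0.0042], [0.0225, -0.0116], [0.0102, -0.0111]]
lip [[-0.0325, 0.0117], [-0.0227, 0.0115], [-0.0236, -0.0113], [-0.0319, -0.0123], [0.0019, 0.0068], [0.0017, -0.0081]]
red [[0.0027, 0.0049], [0.0125, 0.0038], [0.0119, -0.0041], [0.0027, -0.0017]]
```

Hook: yaw 15.0°, pocket (0.5577, −0.1764). The bar is centred on it with a yaw of about 16°. Lip end is at about x = +2 mm. I'll grip at y = −31, and look again on the way down.

step_arm --pt "1 0.65 0 0 0 0.04" --pt "1.3 0.8 -1.5 0 0 0.04" --pt "1.3 0.8 -2 0 0 0.04" --pt "1.3 0.8 -2 0 0 0.04" --pt "1 0.6 -2 0 0 0" --pt "0.3 0.25 -2 0 0 0" --pt "0 0 -1.5 0 0 0" --pt "0 0 0 0 0 0"

```text
time: 2.52
tcp_pos: [0.5739, -0.1953, 0.2628]
tool_rot: [0.595, 0.804, -0.001, 0.005]
contact_force: [0.0, 1.0, 0.3]
gripper_width: 0.0856
```

```bash
python3 - <<'E'
from h import *
s=sensors.sense();print(s['tcp_pos'],s['tool_rot'],s['contact_force'])
c=cal('wrist');im,d=cams.snapshot('wrist');cv2.imwrite('pics/w2.png',cv2.resize(im,None,fx=1.5,fy=1.5));np.savez('w2.npz',im=im,d=d,K=c[0],D=c[1],R=c[2],t=c[3])
E
```

```text
[ 0.57388372 -0.19532063  0.26276779] [ 5.94973649e-01  8.03730974e-01 -7.26949027e-04  4.72752459e-03] [0.00425853 1.02041661 0.26959495]
```

View pics/w2.png

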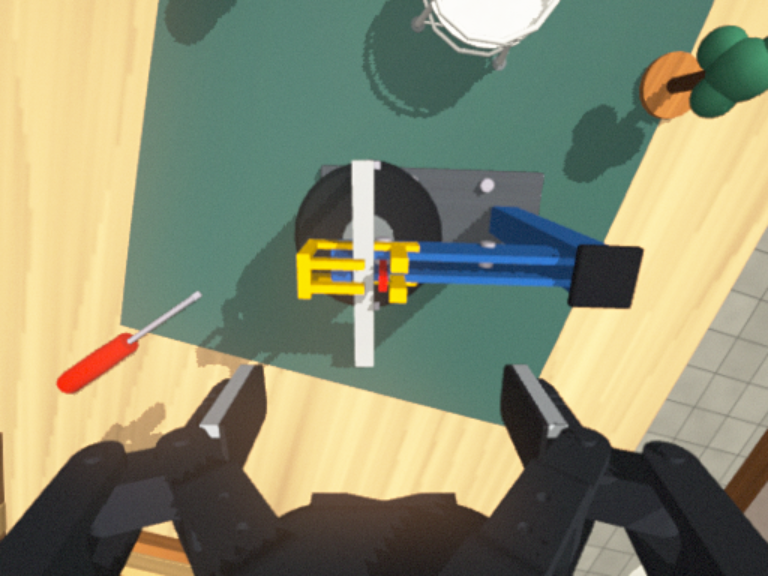

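Bar spans (362,160)–(364,367) in this enlarged view, lip at x 300–365, lugs at (398,258)/(398,290). Remeasure here.

```bash
cat > m4.py <<'E'
from h import *
from scipy.spatial.transform import Rotation as Ro
f=np.load('w2.npz');K,D,R,t=[f[k] for k in 'KDRt']
im=f['im'];cv2.imwrite('pics/w2c.png',cv2.resize(im[95:255,190:440],None,fx=3.2,fy=3.2,interpolation=cv2.INTER_CUBIC))
def onz(px,z):
    p=cv2.undistortPoints(np.array(px,float).reshape(-1,1,2),K,D).reshape(-1,2);r=np.c_[p,np.ones(len(p))]@R;o=-R.T@t
    return o+r*((z-o[2])/r[:,2])[:,None]
cr=lambda L:[((x+.5)/1.5-.5,(y+.5)/1.5-.5) for x,y in L]
B=onz(cr([(352,161),(374,161),(374,366),(355,367)]),.21);C=onz(cr([(577,246),(642,246),(634,307),(569,304)]),.205)
print('bar c',B.mean(0),'len',np.linalg.norm((B[2]+B[3]-B[0]-B[1])/2));e=(B[0]+B[1]-B[2]-B[3])/2;print('bar yaw',np.degrees(np.arctan2(e[1],e[0]))-90);print('cap',C.mean(0))
yaw=np.radians(15);ux=np.array([np.cos(yaw),np.sin(yaw)]);uy=np.array([-ux[1],ux[0]]);pk=np.array([.5577,-.1764])
L=onz(cr([(391,245),(408,245),(391,271),(390,277),(407,277),(390,301)]),.219);Y=onz(cr([(365,265),(365,290),(298,240),(298,299)]),.217);r=onz(cr([(378,261),(388,261),(378,291),(388,291)]),.225)
for nm,X in [('bar',B),('cap',C),('lug',L),('lip',Y),('red',r)]:
    q=X[:,:2]-pk;print(nm,np.c_[q@ux,q@uy].round(4).tolist())
M=Ro.from_quat([.59497,.80373,-.0007,.0047]).as_matrix();print(M)
E
python3 m4.py
```

```text
bar c [ 0.55867515 -0.17573253  0.21      ] len 0.1053195113759754
bar yaw 16.517904868316336
cap [ 0.67865056 -0.14318186  0.205     ]
bar [[-0.0053, 0.0529], [0.0047, 0.0532], [0.0076, -0.0518], [-0.0026, -0.0527]]
cap [[0.1075, 0.0161], [0.1409, 0.0174], [0.1444, -0.0155], [0.109, -0.0149]]
lug [[0.0137, 0.0165], [0.0216, 0.0167], [0.0142, 0.004], [0.0139, 0.001], [0.0219, 0.0013], [0.0144, -0.0111]]
lip [[0.0019, 0.006], [0.0021, -0.0066], [-0.0295, 0.017], [-0.0304, -0.0123]]
red [[0.008, 0.0102], [0.0125, 0.0104], [0.0084, -0.0041], [0.013, -0.004]]
[[-0.29197282  0.95640299  0.00672215]
 [ 0.95638983  0.29201602 -0.00671798]
 [-0.00838807  0.00446752 -0.99995484]]
```

View pics/w2c.png

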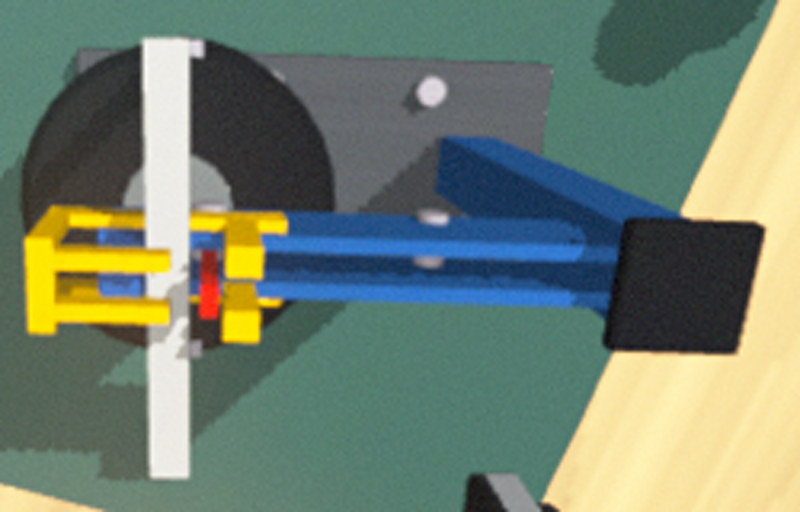

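step_arm --pt "-0.36 -0.49 -0.5 0.003 0.003 -0.004" --pt "-0.3 -0.4 -0.5 0.003 0.003 -0.004" --pt "0 0 0 0 0 0" --pt "0 0 0 0 0 0"

```text
time: 2.9
tcp_pos: [0.5674, -0.2071, 0.2573]
tool_rot: [0.599, 0.8, 0.0, 0.003]
contact_force: [0.6, 0.4, 0.9]
gripper_width: 0.0854
```

step_arm --pt "0 0.1 -1.5 0 0.002 0" --pt "0 0.05 -1.5 0 0 0" --pt "0 0 -1.5 0 0 0" --pt "0 0 -1.2 0 0 0" --pt "0 0 -0.8 0 0 0" --pt "0 0 0 0 0 0" --pt "0 0 0 0 0 0"

```text
time: 3.48
tcp_pos: [0.5694, -0.2099, 0.1973]
tool_rot: [0.601, 0.799, 0.001, 0.009]
contact_force: [-0.4, 0.0, 0.0]
gripper_width: 0.0858
```

```bash
cat > w.py <<'E'
from h import *
import sys
n=sys.argv[1]
s=sensors.sense();print(s['tcp_pos'],s['tool_rot'],s['contact_force'],s['moment'],s['gripper_width'])
c=cal('wrist');im,d=cams.snapshot('wrist');cv2.imwrite(f'pics/{n}.png',cv2.resize(im,None,fx=1.5,fy=1.5));np.savez(n+'.npz',im=im,d=d,K=c[0],D=c[1],R=c[2],t=c[3])
E
python3 w.py w3
```

```text
[ 0.56941006 -0.20992763  0.19730322] [6.01388316e-01 7.98907752e-01 7.72400222e-04 8.82611041e-03] [-0.41242899  0.0171145   0.04481231] [ 3.41572578e-05 -1.64455466e-02  2.89553536e-02] 0.08579406244772939
```

View pics/w3.png

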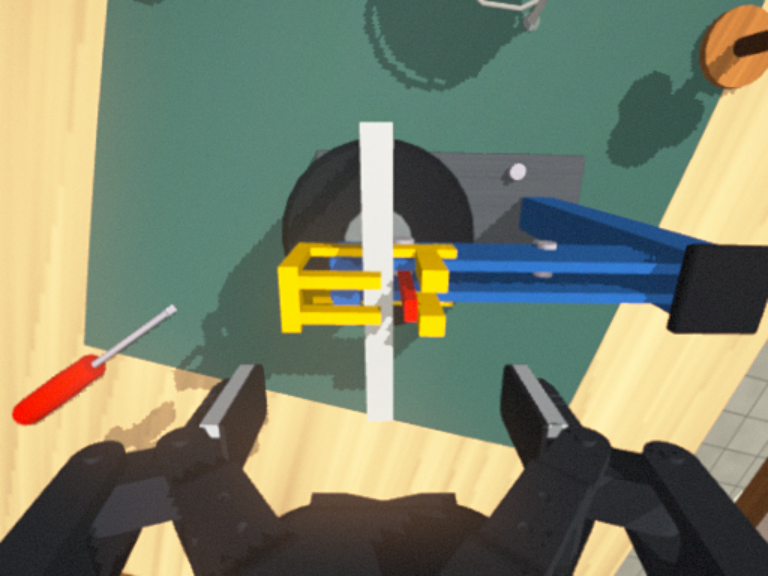

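step_arm --pt "-0.15 0.3 -0.3 0.006 0.008 0.003" --pt "-0.1 0.15 -0.4 0.004 0.006 0.003" --pt "0 0.05 -0.4 0 0 0" --pt "0 0 -0.3 0 0 0" --pt "0 0 0 0 0 0"

```text
time: 3.95
tcp_pos: [0.5683, -0.2052, 0.1854]
tool_rot: [0.599, 0.801, 0.001, 0.002]
contact_force: [-0.4, -0.1, -0.8]
gripper_width: 0.0855
```

step_arm --pt "-0.15 0 -0.25 0.001 0.003 0" --pt "-0.03 0 -0.15 0 0 0" --pt "0 0 0 0 0 0"

```text
time: 4.2
tcp_pos: [0.5664, -0.2051, 0.1808]
tool_rot: [0.599, 0.801, 0.0, 0.0]
contact_force: [0.0, 0.9, 0.8]
gripper_width: 0.0856
```

```bash
python3 w.py w4;python3 -c "
import cv2
a=cv2.imread('pics/w4.png');cv2.imwrite('pics/w4.png',a[150:,150:650])"
```

```text
[ 0.5663775  -0.20511559  0.18078255] [5.98657462e-01 8.01005007e-01 4.41521140e-04 1.62930169e-04] [0.01687079 0.90616354 0.78597539] [-0.00079879  0.0277058  -0.05528897] 0.08563208199464274
```

View pics/w4.png

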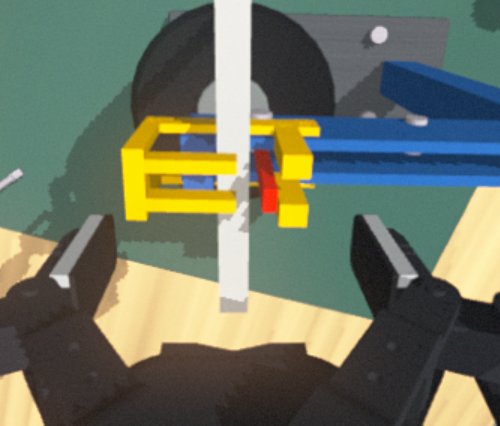

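The bar is centred between the pads, with the fingers clear of lugs and lip. Closing.

step_arm --pt "0 0 0 0 0 0" --pt "0 0 0 0 0 0" --pt "0 0 0 0 0 0" --pt "0 0 0 0 0 0" --pt "0 0 0 0 0 0" --pt "0 0 0 0 0 0" --fingers -1 --grip_force 40

```text
time: 4.75
tcp_pos: [0.5666, -0.2053, 0.1814]
tool_rot: [0.599, 0.801, 0.001, 0.001]
contact_force: [0.9, -0.2, 0.0]
gripper_width: 0.0126
```

step_arm --pt "0 0 0 0 0 0" --pt "0 0 0 0 0 0" --pt "0 0 0 0 0 0" --grip_force 90

```text
time: 5.0
tcp_pos: [0.5666, -0.2053, 0.1816]
tool_rot: [0.599, 0.801, 0.0, 0.001]
contact_force: [0.1, 0.3, -1.0]
gripper_width: 0.0081
```

```bash
python3 w.py w5;python3 -c "
import cv2
a=cv2.imread('pics/w5.png');cv2.imwrite('pics/w5.png',a[150:,150:650])"
```

```text
[ 0.56658339 -0.20533704  0.18164934] [5.98687529e-01 8.00982185e-01 4.87890769e-04 7.37406080e-04] [ 0.06155032  0.27195044 -0.98888935] [ 0.04211421 -0.01424324  0.0109071 ] 0.008144925563288089
```

View pics/w5.png

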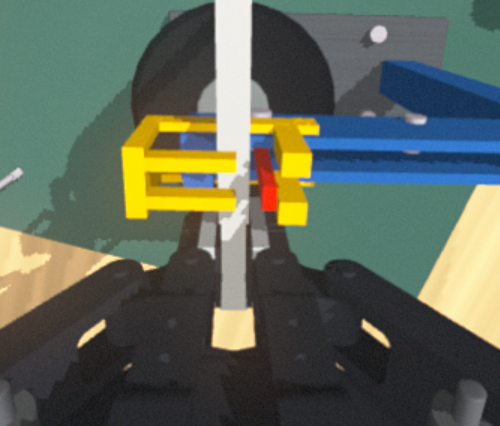

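Gripped. Lift about 2 mm to take the weight.

step_arm --pt "0 0 0.1 0 0 0" --pt "0 0 0.1 0 0 0" --pt "0 0 0 0 0 0"

```text
time: 5.3
tcp_pos: [0.5656, -0.2049, 0.1818]
tool_rot: [0.599, 0.801, 0.0, -0.001]
contact_force: [-0.3, -0.3, -1.9]
gripper_width: 0.008
```

step_arm --pt "0.03 0 0.15 0 0 0" --pt "0.03 0 0.15 0 0 0" --pt "0 0 0 0 0 0"

```text
time: 5.55
tcp_pos: [0.5652, -0.2045, 0.1834]
tool_rot: [0.599, 0.801, -0.0, -0.003]
contact_force: [-0.3, -0.2, -4.5]
gripper_width: 0.0077
```

step_arm --pt "0.14 0.035 0 -0.002 -0.003 -0.012" --pt "0.14 0.035 0 -0.001 -0.002 -0.01" --pt "0.14 0.035 0 0 0 0" --pt "0 0 0 0 0 0"

```text
time: 5.88
tcp_pos: [0.5688, -0.2034, 0.1828]
tool_rot: [0.609, 0.794, -0.001, -0.001]
contact_force: [-2.4, -0.3, -3.4]
gripper_width: 0.0084
```

step_arm --pt "0.13 0.035 0 0 0 0" --pt "0.13 0.035 0.02 0 0 0" --pt "0.08 0.02 0.02 0 0 0" --pt "0 0 0 0 0 0"

```text
time: 6.22
tcp_pos: [0.571, -0.2028, 0.1828]
tool_rot: [0.609, 0.793, -0.002, -0.002]
contact_force: [-1.3, -1.7, -3.9]
gripper_width: 0.0083
```

step_arm --pt "0.1 0.025 0 0 0 0" --pt "0.1 0.025 0.01 -0.001 -0.002 0" --pt "0 0 0 0 0 0"

```text
time: 6.47
tcp_pos: [0.5727, -0.2023, 0.1828]
tool_rot: [0.609, 0.793, -0.002, -0.001]
contact_force: [-3.1, -1.4, -4.3]
gripper_width: 0.0081
```

step_arm --pt "0.06 0.015 0 0 0 0" --pt "0.06 0.015 0 0 0 0"

```text
time: 6.63
tcp_pos: [0.5734, -0.2021, 0.1827]
tool_rot: [0.609, 0.793, -0.003, -0.001]
contact_force: [-4.5, -2.7, -3.9]
gripper_width: 0.0083
```

step_arm --pt "0.06 0.015 0 0 0 0" --pt "0.06 0.015 0 0 0 0"

```text
time: 6.8
tcp_pos: [0.5734, -0.2021, 0.1827]
tool_rot: [0.609, 0.793, -0.004, -0.002]
contact_force: [-5.7, -2.3, -1.8]
gripper_width: 0.0081
```

step_arm --pt "0.1 0.025 0 0 0 0" --pt "0.1 0.025 0 0 0 0"

```text
time: 6.97
tcp_pos: [0.5734, -0.2021, 0.1827]
tool_rot: [0.609, 0.793, -0.006, -0.003]
contact_force: [-6.3, -3.4, -2.6]
gripper_width: 0.0084
```

step_arm --pt "0.12 0.03 0 0.002 -0.005 0" --pt "0.12 0.03 0 0.002 -0.005 0"

```text
time: 7.13
tcp_pos: [0.5734, -0.2021, 0.1826]
tool_rot: [0.609, 0.793, -0.003, -0.002]
contact_force: [-6.8, -2.7, -2.8]
gripper_width: 0.0081
```

step_arm --pt "0.17 0.045 0 0.001 -0.004 0" --pt "0.17 0.045 0 0.001 -0.003 0"

```text
time: 7.3
tcp_pos: [0.5735, -0.2021, 0.1826]
tool_rot: [0.61, 0.793, -0.003, -0.002]
contact_force: [-9.0, -3.4, -1.8]
gripper_width: 0.008
```

step_arm --pt "0.2 0.05 0 0.001 -0.003 0" --pt "0.2 0.05 0 0.001 -0.002 0" --pt "0.2 0.05 0 0.001 -0.002 0"

```text
time: 7.55
tcp_pos: [0.5734, -0.2021, 0.1826]
tool_rot: [0.611, 0.792, -0.004, -0.004]
contact_force: [-9.4, -3.8, -0.9]
gripper_width: 0.0082
```

```bash
python3 w.py w6;python3 -c "
import cv2
a=cv2.imread('pics/w6.png');cv2.imwrite('pics/w6.png',cv2.resize(a[220:420,250:500],None,fx=2.5,fy=2.5))"
```

```text
[ 0.57342905 -0.20208221  0.18257033] [ 0.61056597  0.79194493 -0.0042248  -0.00381775] [-9.3919207  -3.79078209 -0.91988027] [-0.71860174  1.78079423  0.28344186] 0.008206337476158673
```

View pics/w6.png

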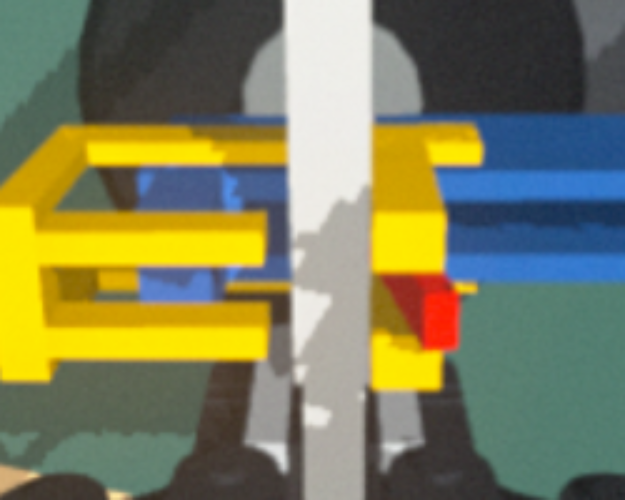

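The image shows the bar flush on both lugs, clear of the lip end (gap about 20 px), with the keeper swung back and about 10 N held. Lifting while keeping a light push.

step_arm --pt "0.12 0.03 0.1 0 -0.002 0.002" --pt "0.1 0.025 0.2 0 -0.002 0.001" --pt "0.1 0.025 0.2 0 -0.002 0"

```text
time: 7.85
tcp_pos: [0.5731, -0.2015, 0.1857]
tool_rot: [0.61, 0.792, -0.005, -0.005]
contact_force: [-5.1, -2.4, -7.3]
gripper_width: 0.0083
```

step_arm --pt "0.08 0.01 0.2 0 -0.004 0.001" --pt "0.08 0.01 0.25 0 -0.004 0.001" --pt "0.08 0.01 0.25 0 -0.004 0"

```text
time: 8.1
tcp_pos: [0.573, -0.2007, 0.1908]
tool_rot: [0.609, 0.793, -0.002, -0.003]
contact_force: [-5.9, -1.9, -5.8]
gripper_width: 0.0085
```

step_arm --pt "0.08 -0.01 0.25 0 -0.002 0" --pt "0.08 -0.01 0.25 0 -0.002 0" --pt "0.08 -0.01 0.25 0 -0.002 0"

```text
time: 8.35
tcp_pos: [0.5729, -0.2003, 0.1967]
tool_rot: [0.609, 0.793, -0.002, -0.004]
contact_force: [-5.7, -1.1, -7.1]
gripper_width: 0.0078
```

step_arm --pt "0.07 -0.01 0.25 0 -0.003 0" --pt "0.06 -0.01 0.25 0 -0.003 0"

```text
time: 8.52
tcp_pos: [0.573, -0.2001, 0.2008]
tool_rot: [0.609, 0.793, -0.0, -0.003]
contact_force: [-3.7, -2.0, -6.6]
gripper_width: 0.0084
```

step_arm --pt "0.05 -0.01 0.25 0 -0.002 0" --pt "0.03 -0.01 0.2 0 -0.002 0"

```text
time: 8.68
tcp_pos: [0.5731, -0.2, 0.205]
tool_rot: [0.609, 0.793, 0.001, -0.002]
contact_force: [-3.7, -1.6, -6.5]
gripper_width: 0.0081
```

step_arm --pt "0.03 -0.01 0.25 0 -0.001 0" --pt "0.02 -0.01 0.25 0 0 0" --pt "0.02 -0.01 0.2 0 0 0"

```text
time: 8.93
tcp_pos: [0.5764, -0.2, 0.2138]
tool_rot: [0.609, 0.793, 0.003, 0.0]
contact_force: [-0.0, -0.6, -4.1]
gripper_width: 0.008
```

Free above the lip: 32 mm rise, no lateral force. Now back out over the beak.

step_arm --pt "-0.5 -0.15 -0.02 0 0.001 0" --pt "-0.8 -0.22 -0.02 0 0.001 0" --pt "-0.8 -0.22 0 0 0 0"

```text
time: 9.18
tcp_pos: [0.5587, -0.2061, 0.2157]
tool_rot: [0.608, 0.794, 0.004, 0.004]
contact_force: [-0.7, 0.5, -4.2]
gripper_width: 0.0079
```

step_arm --pt "-0.9 -0.22 -0.1 0 0.004 0" --pt "-1.2 -0.3 -0.1 0 0.004 0" --pt "-1.2 -0.3 -0.05 0 0.003 0"

```text
time: 9.43
tcp_pos: [0.5234, -0.2149, 0.2136]
tool_rot: [0.608, 0.794, 0.001, -0.0]
contact_force: [0.1, 0.4, -5.2]
gripper_width: 0.008
```

step_arm --pt "-1.5 -0.4 0 0 0.001 0" --pt "-1.5 -0.4 0 0 0.001 0" --pt "-1.5 -0.4 0 0 0.001 0" --pt "-1.2 -0.3 0 0 0 0" --pt "-0.5 -0.1 0 0 0 0"

```text
time: 9.85
tcp_pos: [0.4529, -0.2315, 0.2132]
tool_rot: [0.609, 0.793, -0.0, -0.002]
contact_force: [-0.1, 0.1, -5.0]
gripper_width: 0.0082
```

```bash
python3 w.py w7
```

```text
[ 0.45290429 -0.23150184  0.21323795] [ 6.08731415e-01  7.93373194e-01 -1.11860670e-04 -2.24206169e-03] [-0.05467947  0.14196512 -4.9598043 ] [-0.06963092 -0.00973197  0.05823953] 0.008164635508497383
```

View pics/w7.png

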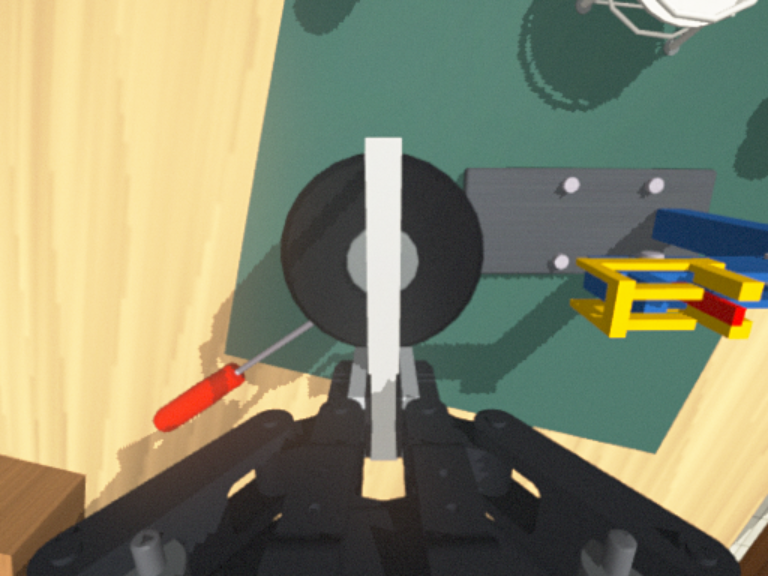

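The tank hangs free, about 110 mm from the pocket, and the keeper (720,305) is upright again. Raise and carry to the tower.

step_arm --pt "0 0 1 0 0 0" --pt "0 0 1.5 0 0 0" --pt "0 0 1.5 0 0 0" --pt "0 0.5 1.2 0 0 0" --pt "0 1 0.8 0 0 0" --pt "0 1.5 0.3 0 0 0" --pt "0 2 0 0 0 0" --pt "0.2 2.2 0 0 0 0" --pt "0.4 2.2 0 0 0 0" --pt "0.6 2.2 0 0 0 0" --pt "0.8 2.2 0 0 0 0" --pt "0.8 2.2 0 0 0 0"

```text
time: 10.9
tcp_pos: [0.484, -0.0651, 0.2872]
tool_rot: [0.611, 0.791, 0.002, 0.003]
contact_force: [0.1, 0.9, -5.0]
gripper_width: 0.008
```

step_arm --pt "0.85 2.1 0 0 0.003 0" --pt "0.85 2.1 0 0 0.003 0" --pt "0.85 2.1 0 0 0 0" --pt "0.85 2.1 0 0 0 0" --pt "0.85 2.1 0 0 0 0.002" --pt "0.85 2.1 0 0 0 0.002" --pt "0.85 2.1 0 0 0 0.002" --pt "0.85 2.1 0 0 0 0.002" --pt "0.8 2 0 0 0 0" --pt "0.6 1.5 0 0 0 0" --pt "0.3 0.8 0 0 0 0" --pt "0 0 0 0 0 0"

```text
time: 11.9
tcp_pos: [0.5723, 0.174, 0.2924]
tool_rot: [0.602, 0.799, 0.004, 0.001]
contact_force: [0.2, -0.0, -4.8]
gripper_width: 0.0083
```

```bash
python3 w.py w8; python3 - <<'E'
from h import *
for n in ['side','scene']:
    im,d=cams.snapshot(n);np.savez(n+'1.npz',im=im,d=d)
    a,b=((180,170),(140,160))[n=='scene'] ,0
    cv2.imwrite(f'pics/{n}1.png',cv2.resize(im[110:320,170:370],None,fx=2.5,fy=2.5))
E
```

```text
[0.57228067 0.1740168  0.29235948] [0.60161911 0.79877219 0.00408252 0.00088021] [ 0.19858532 -0.00970166 -4.78137782] [-0.17037719 -0.03261384  0.00869213] 0.00828588387051865
```

View pics/w8.png

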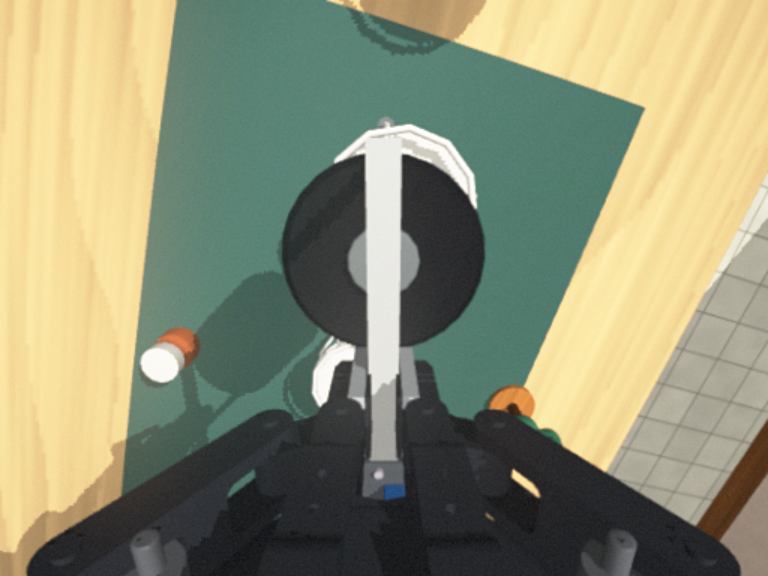

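View pics/scene1.png

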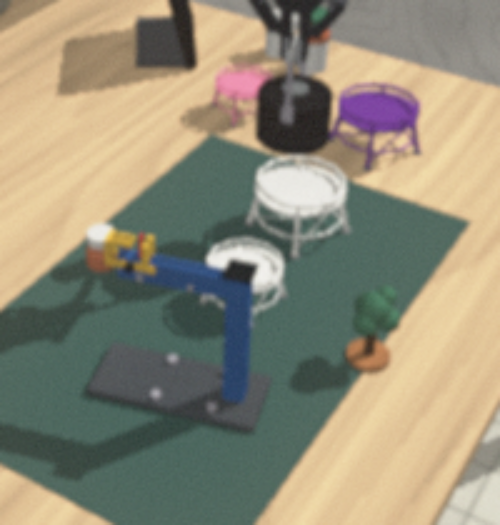

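View pics/side1.png

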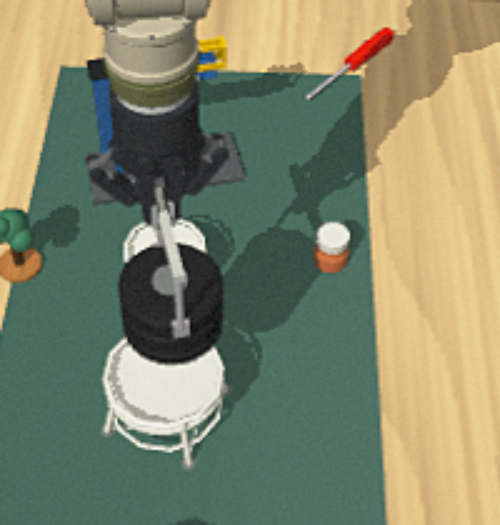

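```bash
cat > tk.py <<'E'
from h import *
import sys
f=np.load(sys.argv[1]);im,d=f['im'],f['d'];c=(f['K'],f['D'],f['R'],f['t']);tcp=np.array(eval(sys.argv[2]));P=cloud('wrist',d,c)
zt=tcp[2]-.1316+.075
m=(d>0)&(im.max(2)<75)&(np.abs(P[...,2]-zt)<.008);m[270:]=0
q=P[m];print(len(q),'z med',np.median(q[:,2]),'exp',zt)
# plane tilt
A=np.c_[q[:,:2]-q[:,:2].mean(0),np.ones(len(q))];s=np.linalg.lstsq(A,q[:,2],rcond=None)[0];print('slope',s[:2])
cs=cv2.findContours(m.astype(np.uint8),cv2.RETR_EXTERNAL,cv2.CHAIN_APPROX_NONE)[0]
pts=np.vstack([k.reshape(-1,2) for k in cs if len(k)>20])
K,D,R,t=c
p=cv2.undistortPoints(pts.astype(float).reshape(-1,1,2),K,D).reshape(-1,2);r=np.c_[p,np.ones(len(p))]@R;o=-R.T@t;X=(o+r*((zt-o[2])/r[:,2])[:,None])[:,:2]
from scipy.optimize import least_squares
x0=np.r_[tcp[:2]+[-.0078,.0292]]
S=least_squares(lambda x:np.hypot(*(X-x).T)-.052,x0,loss='soft_l1',f_scale=.001);print('centre',S.x,'TCP offset',S.x-tcp[:2],'med res',np.median(np.abs(S.fun)))
E
python3 tk.py w8.npz "[0.57228,0.17402,0.29236]"
python3 tk.py w7.npz "[0.4529,-0.2315,0.21324]"
```

```text
9980 z med 0.23544359645799107 exp 0.23576000000000003
slope [ 0.00912079 -0.00157999]
centre [0.56515403 0.20154999] TCP offset [-0.00712597  0.02752999] med res 0.0033860998582311425
10019 z med 0.1563279707303574 exp 0.15664
slope [-0.00770655 -0.00713433]
centre [ 0.44516509 -0.20393952] TCP offset [-0.00773491  0.02756048] med res 0.00313746462808848
```

step_arm --pt "0.4 0.4 0 -0.002 0.003 0" --pt "0.4 0.4 -0.8 -0.002 0.003 0" --pt "0.25 0.25 -1.2 0 0 0" --pt "0 0 -1.3 0 0 0" --pt "0 0 -1.3 0 0 0" --pt "0 0 -0.8 0 0 0" --pt "0 0 0 0 0 0" --pt "0 0 0 0 0 0"

```text
time: 12.72
tcp_pos: [0.5838, 0.177, 0.2355]
tool_rot: [0.606, 0.795, -0.001, 0.001]
contact_force: [0.2, -0.5, -4.5]
gripper_width: 0.0079
```

step_arm --pt "0 0.4 0 0 0 0" --pt "0 0.4 -0.2 0 0 0" --pt "0 0.05 -0.2 0 0 0" --pt "0 0 0 0 0 0"

```text
time: 13.05
tcp_pos: [0.5849, 0.1859, 0.2331]
tool_rot: [0.607, 0.795, 0.0, 0.001]
contact_force: [-1.0, 0.5, -4.5]
gripper_width: 0.0079
```

```bash
python3 w.py w9; python3 - <<'E'
from h import *
ims=[]
for n in ['side','scene']:
    im,d=cams.snapshot(n);np.savez(n+'2.npz',im=im,d=d)
    r=im[200:320,180:300] if n=='side' else im[120:240,230:350]
    ims.append(cv2.resize(r,(390,390),interpolation=cv2.INTER_CUBIC))
cv2.imwrite('pics/p2.png',cv2.hconcat(ims))
E
```

```text
[0.58487761 0.18588869 0.23306695] [6.07038781e-01 7.94671038e-01 2.20265685e-04 1.34598644e-03] [-0.96031658  0.54714269 -4.50944042] [-0.12353964  0.00036485  0.00286363] 0.007922002099059392
```

View pics/p2.png

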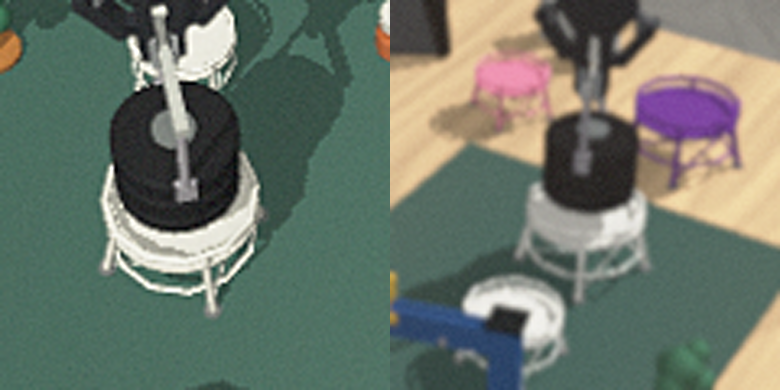

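View pics/w9.png

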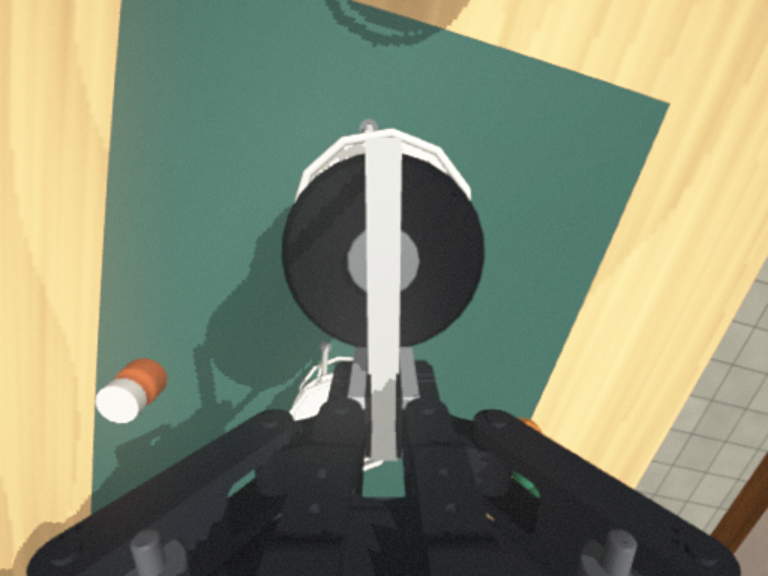

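```bash
python3 - <<'E'
from h import *
f=np.load('w9.npz');c=tuple(f[k] for k in 'KDRt');im=cv2.resize(f['im'],None,fx=3,fy=3,interpolation=cv2.INTER_CUBIC)
th=np.linspace(0,2*np.pi,200)
def dr(cx,cy,r,z,col):
    p=proj('wrist',np.c_[cx+r*np.cos(th),cy+r*np.sin(th),0*th+z],c)*3+1
    cv2.polylines(im,[np.round(p).astype(int)],True,col,1)
dr(.5756,.214,.0605,.0835,(0,0,255)); dr(.5756,.214,.066,.07,(255,0,0))
b=.2331-.1316
dr(.5773,.2139,.052,b+.075,(0,255,255))
cv2.imwrite('pics/ov.png',im[220:720,540:1000])
E
```

```text
(no output)
```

View pics/ov.png

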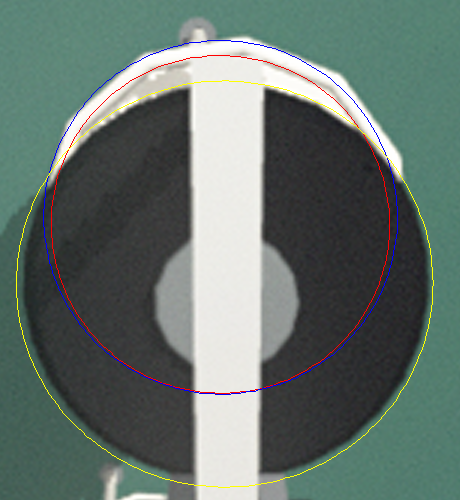

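Overlay: tank and tower centres agree within about 1 mm in the wrist view. Lowering in stages.

step_arm --pt "-0.05 0.05 -0.5 0 0 0" --pt "0 0.08 -0.5 0 0 0" --pt "0 0.08 -0.4 0 0 0" --pt "0 0 -0.3 0 0 0" --pt "0 0 0 0 0 0"

```text
time: 13.62
tcp_pos: [0.5843, 0.1879, 0.215]
tool_rot: [0.607, 0.795, 0.001, 0.002]
contact_force: [0.6, 0.7, -4.6]
gripper_width: 0.0085
```

step_arm --pt "0 -0.12 -0.3 0 0.002 0" --pt "0 -0.06 -0.3 0 0.002 0" --pt "0 0 -0.25 0 0 0" --pt "0 0 0 0 0 0"

```text
time: 13.95
tcp_pos: [0.584, 0.1858, 0.205]
tool_rot: [0.607, 0.795, -0.001, -0.0]
contact_force: [-0.6, -0.1, -4.0]
gripper_width: 0.0077
```

step_arm --pt "0 0 -0.1 0 0 0" --pt "0 0.01 -0.1 0 0 0" --pt "0 0 -0.08 0 0 0"

```text
time: 14.2
tcp_pos: [0.5843, 0.1856, 0.2023]
tool_rot: [0.607, 0.794, -0.001, -0.0]
contact_force: [-0.2, -2.3, 0.5]
gripper_width: 0.0078
```

step_arm --pt "0 0 -0.06 0 0 0" --pt "0 0 -0.06 0 0 0"

```text
time: 14.37
tcp_pos: [0.5847, 0.1852, 0.2022]
tool_rot: [0.607, 0.794, -0.001, 0.001]
contact_force: [-0.8, -1.2, -1.1]
gripper_width: 0.0081
```

Seated (z matches platform height, the tower carries most of the weight). Check before release.

step_arm --pt "0 0 -0.05 0 0 0" --pt "0 0 -0.05 0 0 0"

```text
time: 14.53
tcp_pos: [0.5848, 0.1852, 0.2021]
tool_rot: [0.607, 0.794, -0.0, 0.001]
contact_force: [-1.8, -1.3, 0.1]
gripper_width: 0.0083
```

```bash
python3 w.py w10; python3 - <<'E'
from h import *
ims=[]
for n in ['side','scene']:
    im,d=cams.snapshot(n)
    r=im[200:320,180:300] if n=='side' else im[120:240,230:350]
    ims.append(cv2.resize(r,(390,390),interpolation=cv2.INTER_CUBIC))
cv2.imwrite('pics/p3.png',cv2.hconcat(ims))
E
python3 tk.py w10.npz "[0.5847,0.1852,0.2021]"
```

```text
[0.58480098 0.18519439 0.20212781] [ 6.07372926e-01  7.94415901e-01 -4.58154138e-04  1.13795050e-03] [-1.82294459 -1.33328715  0.08413487] [-0.31037396  0.2697987   0.08147625] 0.008340287533897775
9954 z med 0.14522128222638186 exp 0.14550000000000002
slope [-0.00347617 -0.00517506]
centre [0.57706924 0.21244943] TCP offset [-0.00763076  0.02724943] med res 0.003364255071654401
```

View pics/p3.png

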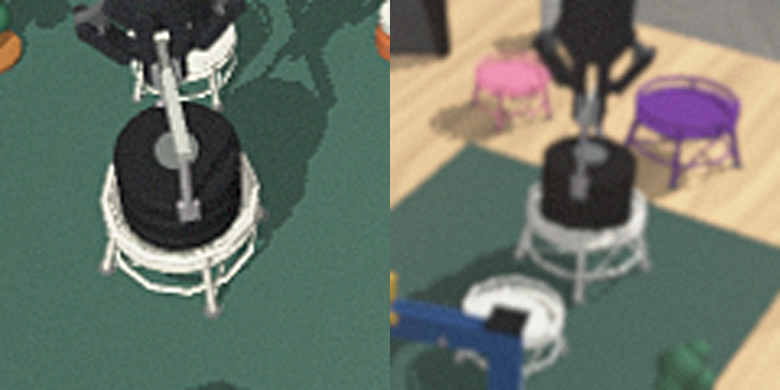

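View pics/w10.png

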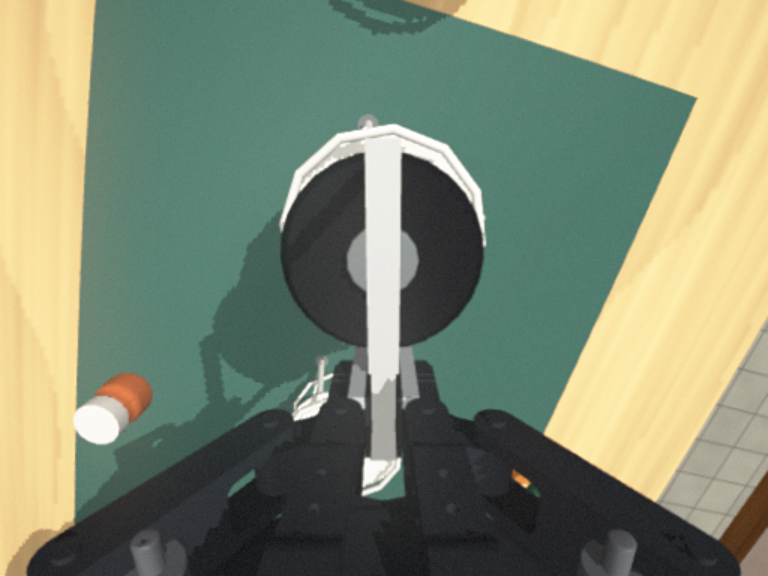

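The tank stands level inside the rail, at about (0.577, 0.213) against the tower's (0.5765, 0.214). Release.

step_arm --pt "0 0 0 0 0 0" --pt "0 0 0 0 0 0" --grip_force 30

```text
time: 14.85
tcp_pos: [0.5848, 0.1853, 0.2022]
tool_rot: [0.607, 0.794, -0.0, 0.001]
contact_force: [-2.2, -1.3, -0.6]
gripper_width: 0.008
```

step_arm --pt "0 0 0 0 0 0" --pt "0 0 0 0 0 0" --pt "0 0 0 0 0 0" --pt "0 0 0 0 0 0" --pt "0 0 0 0 0 0" --pt "0 0 0 0 0 0" --fingers 1

```text
time: 15.35
tcp_pos: [0.5869, 0.1866, 0.2035]
tool_rot: [0.607, 0.795, 0.002, 0.002]
contact_force: [-0.5, -0.2, -0.2]
gripper_width: 0.0796
```

step_arm --pt "0 0 0.3 0 0 0" --pt "0 0 0.8 0 0 0" --pt "0 0 1.5 0 0 0" --pt "0 0 2 0 0 0" --pt "0 0 2 0 0 0" --pt "0 -0.2 2 0 0 0" --pt "0 -0.5 1 0 0 0" --pt "0 0 0 0 0 0" --pt "0 0 0 0 0 0"

```text
time: 16.1
tcp_pos: [0.5858, 0.1795, 0.3077]
tool_rot: [0.607, 0.795, 0.003, 0.003]
contact_force: [0.1, -0.1, -0.5]
gripper_width: 0.0854
```

```bash
python3 w.py w11; python3 - <<'E'
from h import *
ims=[]
for n in ['side','scene']:
    im,d=cams.snapshot(n)
    r=im[110:320,170:330] if n=='side' else im[120:300,200:340]
    ims.append(cv2.resize(r,(390,500),interpolation=cv2.INTER_CUBIC))
cv2.imwrite('pics/p4.png',cv2.hconcat(ims))
f=np.load('w11.npz');c=tuple(f[k] for k in 'KDRt');im=cv2.resize(f['im'],None,fx=3,fy=3,interpolation=cv2.INTER_CUBIC)
th=np.linspace(0,2*np.pi,200)
def dr(cx,cy,r,z,col):
    p=proj('wrist',np.c_[cx+r*np.cos(th),cy+r*np.sin(th),0*th+z],c)*3+1
    cv2.polylines(im,[np.round(p).astype(int)],True,col,1)
dr(.5765,.214,.066,.07,(255,0,0));dr(.577,.2130,.052,.145,(0,255,255))
p=proj('wrist',[.577,.213,.145],c)[0]*3;x,y=int(p[0]),int(p[1]);cv2.imwrite('pics/ov2.png',im[max(0,y-280):y+280,max(0,x-300):x+300])
E
```

```text
[0.58584538 0.17953236 0.30772501] [0.60711114 0.79460734 0.00286997 0.00264507] [ 0.10087964 -0.12741374 -0.53186692] [-0.04861566  0.00347157 -0.03204751] 0.0853605005510391
```

View pics/p4.png

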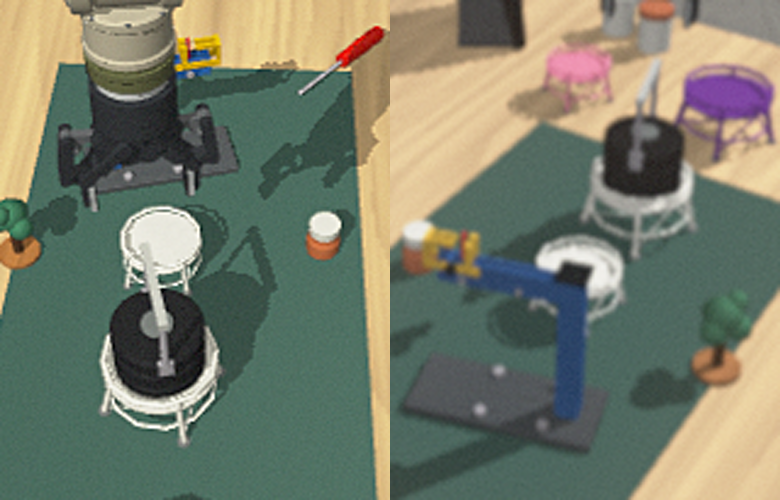

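View pics/ov2.png

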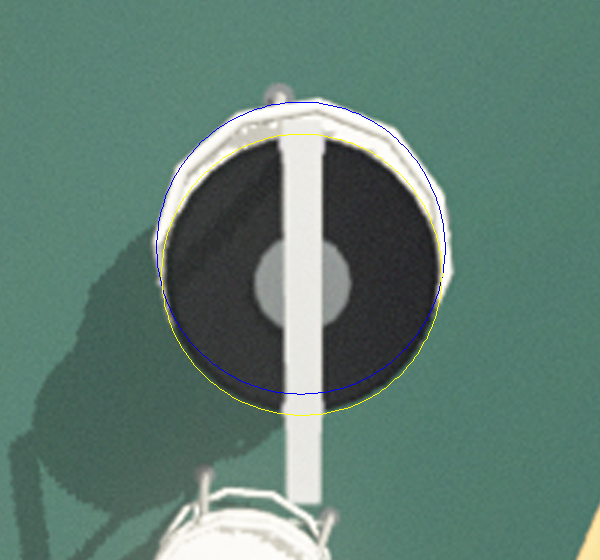

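The tank (disc in yellow) stands within about 2 mm of the tower centre. The keeper is shut, the bystanders are in place, and the gripper is clear. Handing in.

```bash
python3 -c "
from plant import manip,sensors
print(manip.hand_in(), sensors.sense()['time'])"
```

```text
the job is handed in; nothing more can be done
the job is handed in; nothing more can be done
```

The tank is on the platform of the larger white tower, released and upright inside the rail, and the job is handed in at about 16 s. The hand-in gave no verdict, so the results below are my own checks.

- **Unhooking:** I gripped the handle bar at about y = −30 and pressed it back until it was firm on both stop lugs. The wrist sensor read about 10 N, and the picture showed the bar clear of the lip. I then raised it 32 mm with a light push and backed out over the beak.
- **Placing:** I carried the tank to the tower, lowered it in small steps and opened the gripper only once the tower was carrying its weight.
- **Final checks:** The tank is about 2 mm or less from the tower's centre and level within about 0.006 rad, with its underside at about 0.070 m. The last pictures show the tree, jar and screwdriver where they were, and the gripper well clear.
- **Less certain:** The camera views disagreed by up to 2–3 mm on the tower's x position, well inside the 10 mm limit. I judged the shut keeper by eye and did not measure its angle. The force between tank and hook is inferred from the wrist sensor.

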